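Slide the tube rack through the loading chute past its spring gate

TASK

Load the rack of capped tubes: with one fingertip press the long bar beside the chute down to drop the hinged gate out of the way, and keep it held down while the other fingertip gently pushes the rack along the chute, over the gate, until it is fully home against the end stop; then let go so the gate springs up shut behind it. Never grasp or lift the rack, do not let the gate touch it, and leave everything else where it stands.

Things in the scene. Friction and masses are not known exactly. Their poses are not given: they have to be found in the camera images.
- chute: Fixed chute, origin on the table (z 0) below the gate blade; its +y = direction of travel, +x = from chute to press bar. White floor at z 75 mm, y -190 to +116 mm; walls 48 mm apart inside, 56 outside, tops z 85 mm; open at -y. Grey end stop, 40 mm tall, face at y +102 mm. Base plate 4 mm thick, x -48 to 178, y -218 to 128 mm
- gate_frame (a joint): Gate angle, rad: 0 = shut (blade up), above 0.17 the blade is clear below the chute floor, 0.28 = lower limit. One rigid sprung frame: press bar, hinge tube, and an arm under the chute to the blade. Pressing the bar down opens it: at the bar's middle about 4 N to start, 7 N to hold. It springs shut when let go. The rack cannot push it open
- gate_hinge (a point): Point on the gate's level hinge axis, which runs along the chute's y at chute x +160 mm, z 80 mm; two hinge posts, 24 x 12 mm, tops z 90 mm, at chute y -205 and +68 mm
- press_bar (a point): Centre of the top of the gate's flat aluminium press bar; moves with it. Bar 260 mm long (chute y -210 to +50), 55 mm wide (chute x 60 to 115), 6 mm thick: a finger can slide along it while holding it down. Shut: level, top z 113 mm. At 0.22 rad: tilted down towards the chute, about 16 mm lower (z 97) at x 87 mm, 22 mm lower at x 65 mm
- blade_top (a point): Middle of the top edge of the steel gate blade in the chute, at chute y 0 (30 mm wide across the chute, 4 mm thick along it); stands 22 mm above the chute floor when shut
- end_stop (a point): Point on the chute's centre line, on its floor, at the face of the end stop (chute 0, 102, 75 mm)
- rack: Grey tube rack with ten white-capped tubes, standing in the chute before the gate: 44 mm wide (x), 90 mm long (y, front end +y), body 45 mm tall, caps to 53 mm (so z 120 and 128 mm in the chute), 0.2 to 0.4 kg. Origin: centre of its underside. Slides with 2 mm play each side. Home: origin at chute y +57 mm, its back 12 mm past the gate
- rack_back (a point): Middle of the rack's flat back end face (44 mm wide, 45 mm tall), 30 mm above its underside: push here, along the chute
- spare_rack: bystander: empty grey tube rack with dark holes and no tubes, 44 x 72 x 45 mm, loose on the table beside the chute; origin under its centre
- vial_jar: bystander: small amber jar with black lid, 36 mm across, 55 mm tall; origin under its centre
- beaker: bystander: small glass beaker, 48 mm across, 60 mm tall; origin under its centre
- parts_box: bystander: open cardboard box 120 x 90 x 40 mm; origin under its centre
- reagent: bystander: white plastic bottle, 60 mm across, 150 mm tall; origin under its centre
- mortar: bystander: white ceramic bowl, 90 mm across, 50 mm tall; origin under its centre
Mind the look-alikes: they are no part of the job. Leave any orange or purple look-alike of the rack alone.

How it is judged:
By the outcome, as a careful person would: the job done as asked, in the order asked, and still so for the second after the job is handed in, with the robot touching nothing.
It also fails if it takes over 40 s, if anything falls off the work surface, if the arm or the gripper's body presses on something with over 40 N, if the wrist force passes 120 N, or if a joint passes its speed limit or range.

ROBOT

A 6-joint arm with a two-finger parallel gripper is mounted at the origin on the work surface. World frame = base frame: x ahead of the robot, y to its left, z up, the work surface at z = 0. Lengths are in m, angles in rad, forces in N, time in s.
With the tool pointing down it reaches from about 0.4 to 0.925 m from the base axis. Payload 12.5 kg.
Tool frame: the origin (TCP) lies at the very end of the fingers, on their centre line; the grasp point (between the pads) lies 19 mm behind it; z points along the fingers, y is the direction in which the jaws open and shut (so a half turn about z gives the same grasp; the last joint's range is limited). The gripper opens to 95 mm and grips with 3 to 60 N. Pads are 20 mm wide; open, the fingers measure 119 mm over their backs; the gripper's body (75 mm by 180 mm) begins 59 mm behind the grasp point.
Start: joints at [1.146, 0.491, 1.559, -0, 1.092, -0.106], TCP at [0.196, 0.594, 0.215] pointing down, gripper open.
Joint ranges: [-3.1, 3.1], [-0.84, 2.19], [0.05, 2.79], [-1.13, 4.28], [0.06, 2.93], [-2.69, 2.69]. Speed limits (rad/s): [2.22, 2.22, 2.79, 3.14, 3.14, 3.14].

INTERFACE

Orientations are given as a rotation vector (axis times angle).
In Python, from bench import * gives the robot as it stands. The module is installed in compiled form; this text tells all that it offers.
- The arm moves only by the tool play_rows, never from a script. Its argument "motion" is a list of rows, each a list of 7 numbers: the shift along the tool's x, y, z in mm, then the turn, a rotation vector about the tool's x, y, z in rad, then the closure, from 0 (fully open) to 1 (shut). In form: [[dx, dy, dz, ax, ay, az, jaw], ...]. A call has 1 to 5 rows; each row shifts and turns the pose as measured when the row begins, along the tool's axes as they then stand; what a row does not reach is not made up. A row lasts 1/10 s, in which the tool goes at most 50 mm and 8.59 degrees, less where a joint would pass 70% of its speed; a pose out of reach is approached as far as the arm can. A call is refused whole if a number of a shift passes 50 or a number of a turn 0.15, either way. A call with a gripper value outside its range is refused whole. The fingers move at their own pace and stop on an object; "newtons" is the grip in N (left out, the last holds). Time passes only in rows, so rows that do not move let the fingers close. It gives the time, the measured TCP pose, the force and the opening at its end, in the units of the state.
- sense(): the state, without advancing time (a new reading comes with each control period).
- get_image(name): name is "scene" or "top" or "wrist"; returns a dict with "image" (420x560x3 uint8, red, green, blue), "range_z" (420x560 float32, m along the optical axis (not along the pixel's ray), 0 where there is no reading), "fx", "fy", "cx", "cy" (pixels), "k1" (the pictures are not rectified: a ray, as slopes to the right and down, at radius r is drawn at 1 + k1 r^2 times it, then the intrinsics apply), "cam_to_world" (4x4, takes a point from camera to world coordinates). Camera axes: x right, y down, z forward; pixel columns grow to the right and rows downward; lengths in m; the calibration is good to about 2 mm. A picture is of the moment at which its call begins.
- finish_job(): hands the job in, once; it reports no verdict.
The state is a dict: "clock": time; "joint_pos": joint angles; "qd": joint speeds; "joint_torque": joint torques, N m; "ee_pos": TCP position; "orientation": TCP orientation; "force": force on the tool from outside, world axes, zero at the start; "ft_torque": the same for the moment, N m; "gripper_width": finger opening in m.
Only numpy, scipy, OpenCV 4.12 (cv2) and the standard library are available. Lean on these libraries where they do the work, as an engineer would, in place of code of your own. Each camera call takes 0.05 s, during which the arm holds its last target. There are 200 camera calls.

## Working session

There is one attempt and no reset: what is moved stays moved. The work goes in short steps, Python scripts to look and compute and a tool call to move; the robot and the scene stay as the last step left them, time stands still between calls to the robot, and variables do not carry over. Pictures are saved under pics/ and viewed, about 8 in all and at most 12, crops included, and the job is handed in when it is done.

Besides the shell and the picture viewer there is one more tool, called after "Emit:" as name(argument=value, ...) on one line, values as JSON. play_rows: Moves the arm, as the interface text tells. Its arguments: {"type":"object","properties":{"motion":{"type":"array"},"newtons":{"type":"number"}},"required":["motion"]}

```bash
mkdir -p pics; cat > h.py <<'E'
from bench import *
import numpy as np, cv2
def snap(n,f):
    d=get_image(n); cv2.imwrite('pics/'+f+'.png',cv2.cvtColor(d['image'],cv2.COLOR_RGB2BGR)); np.savez('pics/'+f,**{k:np.array(v) for k,v in d.items()}); return d
def load(f): return dict(np.load('pics/'+f+'.npz'))
def cloud(d):
    h,w=d['range_z'].shape; u,v=np.meshgrid(np.arange(w),np.arange(h))
    xd=(u-d['cx'])/d['fx']; yd=(v-d['cy'])/d['fy']; x,y=xd.copy(),yd.copy()
    for _ in range(10):
        s=1+d['k1']*(x*x+y*y); x,y=xd/s,yd/s
    z=d['range_z']; P=np.stack([x*z,y*z,z,np.ones_like(z)],-1)@np.asarray(d['cam_to_world']).T
    P=P[...,:3]; P[z==0]=np.nan; return P
E
python3 -c "
from h import *
snap('scene','s1');snap('top','t1');print(sense())
a=cv2.imread('pics/s1.png');b=cv2.imread('pics/t1.png')"
```

```text
{'clock': 0.1, 'joint_pos': array([ 1.14640669e+00,  4.91477712e-01,  1.55937962e+00,  2.83404934e-05,
        1.09169995e+00, -1.05607646e-01]), 'qd': array([-0.00078657, -0.00253672, -0.0001774 , -0.00050885,  0.00408936,
       -0.00068171]), 'joint_torque': array([ 2.95417427e-03, -6.13622403e+01, -2.58606845e+01,  6.93398318e-02,
        4.70372743e-02, -7.03092905e-05]), 'ee_pos': array([0.19577081, 0.59332649, 0.21413664]), 'orientation': array([-4.98600281e-01, -3.10149323e+00,  1.45187738e-03]), 'force': array([-0.25092233, -0.06356937,  0.25336568]), 'ft_torque': array([-0.00245586,  0.07209093, -0.00193139]), 'gripper_width': 0.09532380301635737}
```

View pics/t1.png

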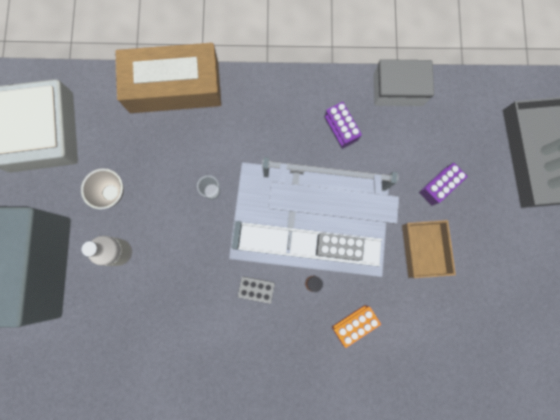

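View pics/s1.png

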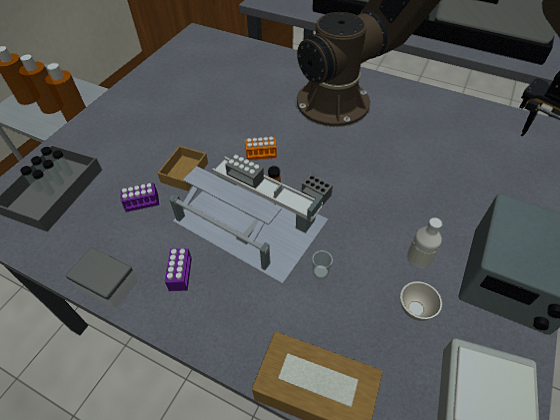

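The top view shows the end stop at about (237,235), the gate blade at about (290,238) and the rack at (318–365,233–260). The press bar lies above at (268–397,185–220). The scene view agrees.

```bash
python3 -c "
from h import *
d=load('t1');P=cloud(d)
print(d['fx'],d['k1'],d['cam_to_world'].round(3).tolist())
for n,(u,v) in dict(stop=(237,235),rackc=(342,247),bar=(333,202),floor=(262,240),base1=(240,170),table=(200,300),floor2=(375,250)).items(): print(n,P[v,u].round(4))
Z=P[...,2]
def rect(m,n):
    k,l,s,c=cv2.connectedComponentsWithStats(m.astype(np.uint8))
    i=1+np.argmax(s[1:,4]); q=P[l==i][:,:2]
    r=cv2.minAreaRect((q*1000).astype(np.float32)); print(n,s[i],r, np.nanmedian(Z[l==i])); 
R=np.zeros(Z.shape,bool);R[160:280,225:405]=1
rect(R&(abs(Z-.113)<.006)&(np.arange(420)[:,None]<228),'bar')
rect(R&(Z>.105)&(np.arange(420)[:,None]>228)&(np.arange(560)[None]>305),'rack')
rect(R&(Z>.003)&(Z<.2),'base')
rect(R&(abs(Z-.08)<.008)&(np.arange(420)[:,None]>222),'chute')
rect(R&(Z>.1)&(np.arange(560)[None]<245),'stop')
cv2.imwrite('pics/t1c.png',cv2.resize(cv2.imread('pics/t1.png')[150:285,220:410],None,fx=4,fy=4,interpolation=2))
"
```

```text
393.4702476446566 0.015398970257030088 [[0.009, -0.988, 0.155, 0.443], [-1.0, -0.011, -0.009, 0.079], [0.01, -0.155, -0.988, 0.896], [0.0, 0.0, 0.0, 1.0]]
stop [0.5133 0.1512 0.1076]
rackc [ 0.4905 -0.057   0.121 ]
bar [ 0.5812 -0.0413  0.1156]
floor [0.5063 0.1018 0.0749]
base1 [6.752e-01 1.578e-01 4.000e-04]
table [ 3.777e-01  2.394e-01 -1.000e-04]
floor2 [ 0.488  -0.1342  0.0729]
bar [ 268  182  131   42 3474] ((581.3695068359375, -42.96044921875), (261.4224853515625, 56.43390655517578), 83.84475708007812) 0.112419524380231
rack [ 316  233   48   28 1036] ((491.9757080078125, -54.37577819824219), (90.41480255126953, 44.182830810546875), 83.54210662841797) 0.1205343263838512
base [  228   160   171   117 13098] ((567.22412109375, -5.0191192626953125), (348.2946472167969, 237.29693603515625), 84.00020599365234) 0.07677914100272726
chute [ 238  223  144   43 2569] ((498.0359802246094, 2.723907470703125), (293.2912292480469, 56.33740234375), 83.96651458740234) 0.07512056941819623
stop [231 221  10  28 177] ((514.3108520507812, 153.8143768310547), (12.288572311401367, 55.688262939453125), 84.30784606933594) 0.10860861599547111
```

View pics/t1c.png

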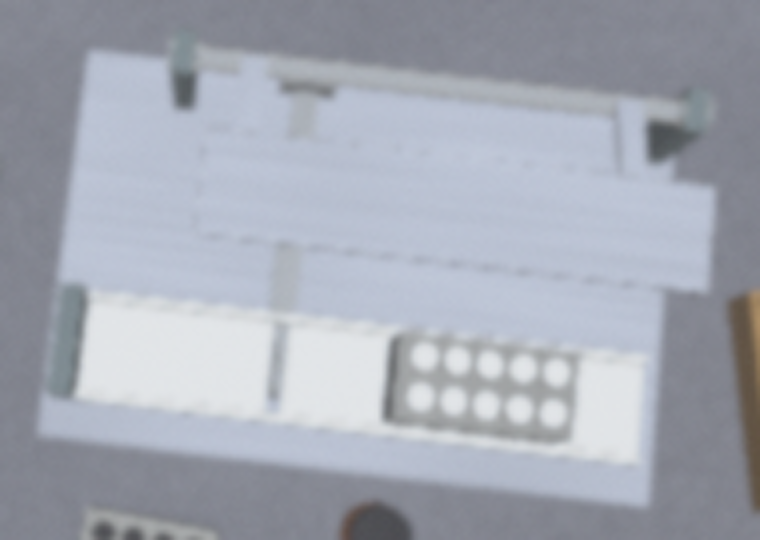

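Emit:
play_rows(motion=[[-44,-3,0,0,0,0.068,0.23],[-44,-3,0,0,0,0.068,0.23],[-44,-3,0,0,0,0.068,0.23],[-44,-3,0,0,0,0.068,0.23],[-44,-3,0,0,0,0.068,0.23]])

```text
clock: 0.6
ee_pos: [0.3871, 0.4825, 0.2121]
orientation: [-1.02, -2.97, 0.005]
force: [0.1, -0.1, 0.3]
gripper_width: 0.0735
```

Emit:
play_rows(motion=[[-44,-3,0,0,0,0.068,0.23],[-44,-3,0,0,0,0.068,0.23],[-44,-3,0,0,0,0.068,0.23],[-44,-3,0,0,0,0.068,0.23],[-44,-3,0,0,0,0.068,0.23]])

```text
clock: 1.1
ee_pos: [0.5341, 0.3074, 0.2101]
orientation: [-1.527, -2.743, 0.009]
force: [0.3, -0.3, -0.1]
gripper_width: 0.0734
```

```bash
cat >> h.py <<'E'
from scipy.spatial.transform import Rotation as Ro
EY=np.array([.106,.9944,0]);EX=np.array([.9944,-.106,0]);O=np.array([502.8,45.6,0])
def st(target=None):
    s=sense();p=s['ee_pos']*1000;R=Ro.from_rotvec(s['orientation']).as_matrix()
    D=np.stack([-EY,EX,[0,0,-1]],1)
    # desired tool: y=+EX, z down, x=y x z
    D[:,0]=np.cross(D[:,1],D[:,2])
    q=np.array([(p-O)@EX,(p-O)@EY,p[2]])
    print('t',s['clock'],'chute',q.round(1),'world',p.round(1),'F',s['force'].round(2),'T',s['ft_torque'].round(2),'w',s['gripper_width'].round(4),'q',s['joint_pos'].round(2))
    print('turn',Ro.from_matrix(R.T@D).as_rotvec().round(3))
    if target is not None:
        t=O+target[0]*EX+target[1]*EY;t[2]=target[2]; print('shift',(R.T@(t-p)).round(1))
E
python3 -c "
from h import *
st([42.5,-175,200])"
```

```text
Traceback (most recent call last):
  File "h.py", line 21, in st
    print('t',s['clock'],'chute',q.round(1),'world',p.round(1),'F',s['force'].round(2),'T',s['ft_torque'].round(2),'w',s['gripper_width'].round(4),'q',s['joint_pos'].round(2))
                                                                                                                       ^^^^^^^^^^^^^^^^^^^^^^^^
AttributeError: 'float' object has no attribute 'round'
```

```bash
sed -i "s/s\['gripper_width'\].round(4)/round(s['gripper_width'],4)/" h.py
python3 -c "
from h import *
st([42.5,-175,190])"
```

```text
t 1.1 chute [  3.4 263.7 210.1] world [534.1 307.4 210.1] F [ 0.32 -0.3  -0.1 ] T [-0.02 -0.01 -0.02] w 0.0734 q [ 0.42  0.49  1.58 -0.    1.08 -0.14]
turn [-0.006  0.003  0.661]
shift [-370.3 -238.3   21.9]
```

Emit:
play_rows(motion=[[-43,-10,0,0,0,0.068,0.23],[-43,-10,0,0,0,0.068,0.23],[-43,-10,0,0,0,0.068,0.23],[-43,-10,0,0,0,0.068,0.23],[-43,-10,0,0,0,0.068,0.23]])

```text
clock: 1.6
ee_pos: [0.5769, 0.0824, 0.2086]
orientation: [-1.987, -2.43, 0.013]
force: [1.4, 0.1, 0.6]
gripper_width: 0.0732
```

Emit:
play_rows(motion=[[-43,-10,0,0,0,0.068,0.23],[-43,-10,0,0,0,0.068,0.23],[-43,-10,0,0,0,0.068,0.23],[-43,-10,0,0,0,0.068,0.23],[-30,-10,0,0,0,0.068,0.23]])

```text
clock: 2.1
ee_pos: [0.539, -0.131, 0.2082]
orientation: [-2.386, -2.04, 0.015]
force: [0.1, 0.4, 0.4]
gripper_width: 0.0731
```

```bash
python3 -c "
from h import *
st([42.5,-176,150])"
```

```text
t 2.1 chute [  54.7 -171.8  208.2] world [ 539.  -131.   208.2] F [0.09 0.44 0.42] T [-0.08  0.1  -0.07] w 0.0731 q [-0.35  0.4   1.74 -0.01  1.01 -0.19]
turn [-0.009  0.005 -0.05 ]
shift [ -4.5 -11.5  58.3]
```

Emit:
play_rows(motion=[[-2,-6,20,-0.005,0.003,-0.025,0.23],[-2,-6,20,-0.004,0.002,-0.025,0.23],[0,0,18,0,0,0,0.23],[0,0,0,0,0,0,0.23]])

```text
clock: 2.5
ee_pos: [0.5239, -0.1385, 0.1484]
orientation: [2.344, 2.091, -0.0]
force: [0.4, -0.2, -0.1]
gripper_width: 0.073
```

```bash
python3 -c "
from h import *
st([42.5,-175,115])
snap('wrist','w1');d=snap('top','t2')
P=cloud(load('w1'))
a=cv2.imread('pics/w1.png');b=cv2.resize(cv2.imread('pics/t2.png')[150:290,280:467],(560,420))
cv2.imwrite('pics/a.png',np.hstack([cv2.resize(a,(400,300)),cv2.resize(b,(400,300))]))
for n in ('w1','t2'):
    P=cloud(load(n));q=P*1000-O;X=q@EX;Y=q@EY;Z=P[...,2]*1000
    m=(abs(X)<18)&(Z>90)&(Z<119)&(Y>-170)&(Y<-120);print(n,m.sum(),np.percentile(Y[m],[2,50,98]) if m.any() else '')
"
```

```text
t 2.5 chute [  40.5 -180.8  148.4] world [ 523.9 -138.5  148.4] F [ 0.4  -0.19 -0.08] T [-0.08  0.03  0.01] w 0.073 q [-0.38  0.45  1.84 -0.    0.85 -0.27]
turn [ 0.001  0.001 -0.008]
shift [ 5.9  2.  33.4]
w1 20 [-145.89357529 -127.92363615 -122.76472938]
t2 53 [-145.41331054 -137.01608506 -121.61051479]
```

View pics/a.png

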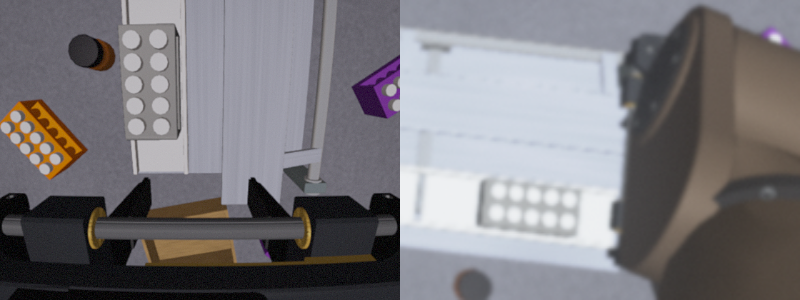

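Emit:
play_rows(motion=[[6,2,15,0,0,-0.008,0.23],[0,0,14,0,0,0,0.23],[0,0,6,0,0,0,0.23],[0,0,5,0,0,0,0.23],[0,0,4,0,0,0,0.23]])

```text
clock: 3.1
ee_pos: [0.5307, -0.1328, 0.1103]
orientation: [2.326, 2.097, 0.007]
force: [-6.7, 1.3, 8.2]
gripper_width: 0.0733
```

```bash
python3 -c "
from h import *
st([42.5,-165,97])"
```

```text
t 3.1 chute [  46.6 -174.4  110.3] world [ 530.7 -132.8  110.3] F [-6.69  1.3   8.15] T [-0.05  1.05 -0.03] w 0.0733 q [-0.37  0.51  1.87 -0.    0.75 -0.26]
turn [0.01  0.004 0.003]
shift [ 9.5 -4.2 13.2]
```

Emit:
play_rows(motion=[[0,-2,5,0.005,0,0,0.23],[0,-2,5,0.005,0,0,0.23],[0,0,3,0,0,0,0.23],[0,0,0,0,0,0,0.23]])

```text
clock: 3.5
ee_pos: [0.5273, -0.1324, 0.1003]
orientation: [2.329, 2.1, -0.002]
force: [-1.3, 1.3, 7.2]
gripper_width: 0.0732
```

```bash
python3 -c "
from h import *
st([42.5,-165,97])
d=snap('top','t3');snap('wrist','w2')
for n in ('t3','w2'):
  P=cloud(load(n));q=P*1000-O;X=q@EX;Y=q@EY;Z=P[...,2]*1000
  m=(abs(X)<14)&(abs(Y)<6)&(Z>50)&(Z<110);print(n,m.sum(),np.percentile(Z[m],[5,50,95]) if m.any() else '')
  m=(X>60)&(X<112)&(Y<-20)&(Y>-130)&(Z>60)&(Z<118)
  if m.sum()>50:
    c=np.linalg.lstsq(np.c_[X[m]-87,np.ones(m.sum())],Z[m],rcond=None)[0];print('bar slope',c)
"
```

```text
t 3.5 chute [  43.2 -174.4  100.3] world [ 527.3 -132.4  100.3] F [-1.26  1.27  7.18] T [0.04 0.31 0.04] w 0.0732 q [-0.37  0.52  1.88 -0.01  0.74 -0.26]
turn [0.003 0.004 0.003]
shift [ 9.4 -0.7  3.2]
t3 48 [66.43367512 70.9355387  76.00172571]
bar slope [  0.16651545 100.64878506]
w2 0 
bar slope [  0.16347169 101.71583152]
```

Emit:
play_rows(motion=[[0,-1,4,0,0,0,0.23],[0,0,1.5,0,0,0,0.23],[0,0,0,0,0,0,0.23]])

```text
clock: 3.9
ee_pos: [0.5268, -0.1324, 0.0982]
orientation: [2.327, 2.099, 0.0]
force: [-2.3, 1.3, 7.3]
gripper_width: 0.073
```

```bash
cat > c.py <<'E'
from h import *
import sys
def chk(tag):
  st([42.5,2,96.5])
  for n in ('top','wrist'):
    P=cloud(snap(n,n+tag));q=P*1000-O;X=q@EX;Y=q@EY;Z=P[...,2]*1000
    m=(X>60)&(X<112)&(Y<40)&(Y>-130)&(Z>60)&(Z<118)
    if m.sum()>50:
      c=np.linalg.lstsq(np.c_[X[m]-87,np.ones(m.sum())],Z[m],rcond=None)[0];print(n,'bar slope',c)
    m=(abs(X)<14)&(abs(Y)<6)&(Z>40)&(Z<110);print(n,'blade',m.sum(),np.percentile(Z[m],[5,50,95]) if m.any() else '')
    m=(abs(X)<20)&(Z>116)&(Z<124)
    if m.sum()>50: print(n,'rack top y',np.percentile(Y[m],[1,99]))
chk(sys.argv[1])
E
python3 c.py a
```

```text
t 3.9 chute [  42.7 -174.5   98.2] world [ 526.8 -132.4   98.2] F [-2.32  1.29  7.26] T [0.06 0.29 0.01] w 0.073 q [-0.37  0.53  1.88 -0.01  0.73 -0.26]
turn [0.006 0.005 0.003]
shift [176.5   0.3   0.8]
top bar slope [ 0.19357601 98.82432168]
top blade 49 [60.85354869 67.95450252 75.97117605]
top rack top y [-144.4382847   487.90078212]
wrist bar slope [ 0.19197298 99.8239668 ]
wrist blade 0 
wrist rack top y [-167.37038098  -56.8918214 ]
```

Emit:
play_rows(motion=[[0,0,3,0.004,0.005,0,0.23],[0,0,1.5,0,0,0,0.23],[0,0,0,0,0,0,0.23]])

```text
clock: 4.3
ee_pos: [0.5264, -0.1324, 0.0968]
orientation: [2.331, 2.103, 0.002]
force: [-2.4, 1.6, 7.6]
gripper_width: 0.0733
```

```bash
python3 c.py b
```

```text
t 4.3 chute [  42.4 -174.5   96.8] world [ 526.4 -132.4   96.8] F [-2.44  1.63  7.63] T [ 0.15  0.2  -0.01] w 0.0733 q [-0.37  0.53  1.88  0.    0.73 -0.27]
turn [0.003 0.    0.004]
shift [176.5   0.8   0.2]
top bar slope [ 0.21102427 97.48446823]
top blade 48 [57.28207782 63.91428165 75.41388129]
top rack top y [-144.36966659  488.44758304]
wrist bar slope [ 0.21124022 98.49595604]
wrist blade 0 
wrist rack top y [-168.49561509  -56.88155175]
```

Emit:
play_rows(motion=[[6,0,1,0,0,0.004,0.23],[6,0,0.5,0,0,0,0.23],[5,0,0.5,0,0,0,0.23],[5,0,0.5,0,0,0,0.23],[5,0,0.5,0,0,0,0.23]])

```text
clock: 4.9
ee_pos: [0.5334, -0.1104, 0.1005]
orientation: [2.325, 2.085, 0.008]
force: [-3.0, -7.4, 7.1]
gripper_width: 0.0732
```

```bash
python3 c.py c
```

```text
t 4.9 chute [  47.  -151.9  100.5] world [ 533.4 -110.4  100.5] F [-3.02 -7.37  7.11] T [-1.51  0.23 -0.19] w 0.0732 q [-0.32  0.52  1.88 -0.01  0.72 -0.21]
turn [ 0.017  0.009 -0.003]
shift [153.9  -4.9   2.6]
top bar slope [  0.16729568 100.67895272]
top blade 49 [64.71543403 71.55984626 75.59050251]
top rack top y [-124.40202996  488.80853233]
wrist bar slope [  0.16508992 101.61155351]
wrist blade 0 
wrist rack top y [-146.81683065  -49.40861398]
```

Emit:
play_rows(motion=[[0,-3,4,0.01,0.008,0,0.23],[0,-2,3,0.005,0,0,0.23],[0,0,0.5,0,0,0,0.23]])

```text
clock: 5.3
ee_pos: [0.5324, -0.1102, 0.0971]
orientation: [2.331, 2.091, 0.012]
force: [-6.8, 2.1, 8.9]
gripper_width: 0.073
```

```bash
python3 c.py d
```

```text
t 5.3 chute [  45.9 -151.8   97.1] world [ 532.4 -110.2   97.1] F [-6.81  2.13  8.93] T [0.19 0.85 0.01] w 0.073 q [-0.33  0.53  1.89  0.    0.72 -0.22]
turn [ 0.013  0.002 -0.002]
shift [153.8  -3.8   0.3]
top bar slope [ 0.21164815 97.46375259]
top blade 49 [58.1861998  64.66899416 76.05211719]
top rack top y [-125.16454031  488.5588326 ]
wrist bar slope [ 0.21304504 98.31229788]
wrist blade 0 
wrist rack top y [-146.32602076  -49.4883882 ]
```

Emit:
play_rows(motion=[[6,-1,1.5,0.004,0.001,0,0.23],[7,-1,1.5,0.003,0.001,0,0.23],[7,-1,1.5,0.003,0.001,0,0.23],[7,-1,1.5,0.003,0.001,0,0.23],[6,-1,1.5,0.003,0.001,0,0.23]])

```text
clock: 5.9
ee_pos: [0.5356, -0.0837, 0.0972]
orientation: [2.327, 2.089, 0.004]
force: [-3.7, -10.1, 9.9]
gripper_width: 0.0732
```

```bash
python3 c.py e
```

```text
t 5.9 chute [  46.4 -125.    97.2] world [535.6 -83.7  97.2] F [ -3.65 -10.15   9.93] T [-2.09  0.56 -0.04] w 0.0732 q [-0.27  0.52  1.89 -0.01  0.71 -0.16]
turn [ 0.013  0.008 -0.001]
shift [127.   -4.   -0.3]
top bar slope [ 0.20940289 97.40134701]
top blade 50 [58.53130154 64.66623097 76.8356422 ]
top rack top y [-89.31567136 489.32252032]
wrist bar slope [ 0.21445935 98.37368216]
wrist blade 811 [60.89036378 72.96377201 76.43232618]
wrist rack top y [-120.07467068  -22.45839599]
```

Emit:
play_rows(motion=[[6,-1.5,1.8,0.005,0.003,0,0.23],[7,-1,1.6,0.003,0.002,0,0.23],[7,-1,1.6,0.003,0.002,0,0.23],[6,-1,1.6,0.003,0.002,0,0.23]])

```text
clock: 6.4
ee_pos: [0.5379, -0.0631, 0.0971]
orientation: [2.326, 2.091, 0.004]
force: [-4.6, -11.6, 11.6]
gripper_width: 0.073
```

```bash
python3 c.py f; python3 -c "
import cv2;cv2.imwrite('pics/wf.png',cv2.imread('pics/wristf.png'))"
```

```text
t 6.4 chute [  46.4 -104.4   97.1] world [537.9 -63.1  97.1] F [ -4.65 -11.57  11.64] T [-2.18  0.67  0.03] w 0.073 q [-0.24  0.52  1.89 -0.01  0.71 -0.12]
turn [0.012 0.007 0.   ]
shift [106.4  -3.9  -0.2]
top bar slope [ 0.21101722 97.29082623]
top blade 36 [54.60779984 61.37599509 92.77099944]
top rack top y [-61.48877061 489.2486055 ]
wrist bar slope [ 0.21703181 98.2274369 ]
wrist blade 17 [75.23492192 76.15523853 77.18789546]
wrist rack top y [-98.91908308  -1.95574773]
```

View pics/wristf.png

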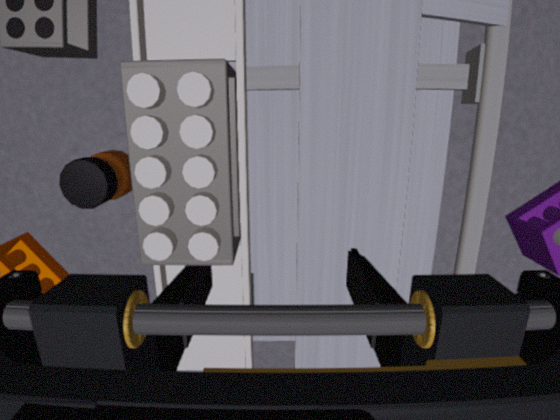

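The rack (pixels 125–235, 60–262) is straight in the chute, one finger is behind it and the other is on the bar. I'll carry on.

Emit:
play_rows(motion=[[7,-1.5,1.6,0.005,0.003,0,0.23],[7,-1,1.5,0.003,0.002,0,0.23],[7,-1,1.5,0.003,0.002,0,0.23],[7,-1,1.5,0.003,0.002,0,0.23],[7,-1,1.5,0.003,0.002,0,0.23]])

```text
clock: 7.0
ee_pos: [0.541, -0.0339, 0.097]
orientation: [2.327, 2.093, 0.005]
force: [-3.0, -10.1, 10.9]
gripper_width: 0.0736
```

Emit:
play_rows(motion=[[7,-1.5,1.6,0.005,0.003,0,0.23],[7,-1,1.5,0.003,0.002,0,0.23],[7,-1,1.5,0.003,0.002,0,0.23],[7,-1,1.5,0.003,0.002,0,0.23],[7,-1,1.5,0.003,0.002,0,0.23]])

```text
clock: 7.5
ee_pos: [0.5442, -0.0042, 0.0969]
orientation: [2.329, 2.096, 0.007]
force: [-3.1, -10.6, 10.2]
gripper_width: 0.0732
```

```bash
python3 c.py g
```

```text
t 7.5 chute [ 46.4 -45.1  96.9] world [544.2  -4.2  96.9] F [ -3.09 -10.55  10.17] T [-2.03  0.38 -0.09] w 0.0732 q [-0.13  0.53  1.88 -0.    0.72 -0.02]
turn [0.009 0.003 0.001]
shift [47.1 -3.9  0.3]
top bar slope [ 0.20270065 96.81226264]
top blade 0 
top rack top y [ 15.69524021 489.45546658]
wrist bar slope [ 0.22243099 97.97838373]
wrist blade 0 
wrist rack top y [-39.83192617  57.41388562]
```

Emit:
play_rows(motion=[[7,-1.5,1.5,0.004,0.002,0,0.23],[7,-1,1.5,0.003,0.001,0,0.23],[7,-1,1.5,0.003,0.001,0,0.23],[7,-1,1.5,0.003,0.001,0,0.23],[6,-1,1.5,0.003,0.001,0,0.23]])

```text
clock: 8.1
ee_pos: [0.5474, 0.0254, 0.0968]
orientation: [2.329, 2.096, 0.005]
force: [-3.0, -11.6, 9.9]
gripper_width: 0.0732
```

Emit:
play_rows(motion=[[5,-1,1.4,0.003,0.001,0,0.23],[4,-1,1.4,0.003,0.001,0,0.23]])

```text
clock: 8.3
ee_pos: [0.5481, 0.0328, 0.0968]
orientation: [2.328, 2.097, 0.004]
force: [-2.1, -9.4, 8.2]
gripper_width: 0.0733
```

```bash
python3 c.py i
```

```text
t 8.3 chute [46.4 -7.9 96.8] world [548.1  32.8  96.8] F [-2.06 -9.42  8.22] T [-1.74  0.17 -0.16] w 0.0733 q [-0.06  0.53  1.87 -0.01  0.73  0.05]
turn [0.008 0.004 0.001]
shift [ 9.9 -3.9  0.3]
top blade 0 
top rack top y [ 73.23119486 491.26617471]
wrist bar slope [ 0.22654057 98.01180295]
wrist blade 36 [ 98.82844605 105.60064669 109.21693253]
wrist rack top y [-2.83127647 94.16069104]
```

Emit:
play_rows(motion=[[4,-1,1.3,0.003,0.001,0,0.23],[4,-1,1.3,0.003,0.001,0,0.23]])

```text
clock: 8.6
ee_pos: [0.5488, 0.0394, 0.0968]
orientation: [2.329, 2.097, 0.004]
force: [-1.7, -7.9, 7.2]
gripper_width: 0.0736
```

Emit:
play_rows(motion=[[4,0,1,0.002,0.001,0,0.23]])

```text
clock: 8.7
ee_pos: [0.5491, 0.0412, 0.097]
orientation: [2.326, 2.099, -0.001]
force: [-10.8, -35.7, 12.4]
gripper_width: 0.0735
```

```bash
python3 c.py j
```

```text
t 8.7 chute [46.5  0.6 97. ] world [549.1  41.2  97. ] F [-10.81 -35.74  12.43] T [-6.57  1.65  1.04] w 0.0735 q [-0.04  0.54  1.86 -0.01  0.74  0.07]
turn [0.006 0.006 0.004]
shift [ 1.4 -4.   0.4]
top blade 0 
top rack top y [ 86.96378443 490.4164818 ]
wrist bar slope [ 0.22848236 98.1178239 ]
wrist blade 102 [ 98.553216   104.66906307 109.52022806]
wrist rack top y [  4.45425031 101.74096469]
```

The force rose and the rack front is at 101.7 mm, so it is home. I'll ease off while still holding the bar, then check.

Emit:
play_rows(motion=[[-3,0,0.8,0,0,0,0.23],[-3,0,0.8,0,0,0,0.23],[0,0,0.5,0,0,0,0.23]])

```text
clock: 9.1
ee_pos: [0.5495, 0.0354, 0.0985]
orientation: [2.323, 2.099, 0.005]
force: [-3.9, -3.0, 8.3]
gripper_width: 0.0731
```

```bash
python3 c.py k
```

```text
t 9.1 chute [47.5 -5.2 98.5] world [549.5  35.4  98.5] F [-3.87 -2.99  8.31] T [-0.57  0.61 -0.16] w 0.0731 q [-0.05  0.53  1.87 -0.01  0.73  0.05]
turn [0.01  0.005 0.005]
shift [ 7.2 -5.   1.9]
top blade 0 
top rack top y [ 79.07647084 490.55111362]
wrist bar slope [ 0.20444905 99.5637081 ]
wrist blade 126 [ 75.99571177 104.69543484 109.57482649]
wrist rack top y [ -1.37396581 101.59353165]
```

View pics/wristk.png

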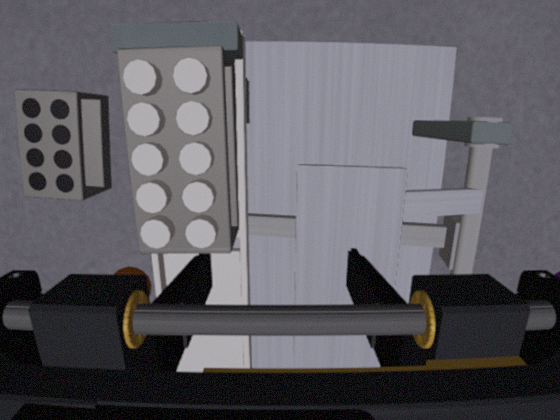

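Emit:
play_rows(motion=[[0,0,-4,0,0,0,0.23],[0,0,-5,0,0,0,0.23],[0,0,-6,0,0,0,0.23],[0,0,-8,0,0,0,0.23],[0,0,-15,0,0,0,0.23]])

```text
clock: 9.7
ee_pos: [0.5506, 0.0354, 0.1401]
orientation: [2.321, 2.096, 0.009]
force: [-0.4, -0.6, 0.8]
gripper_width: 0.073
```

Emit:
play_rows(motion=[[0,0,-25,0,0,0,0.23],[0,0,-25,0,0,0,0.23],[-25,0,-25,0,0,0,0.23],[-25,0,0,0,0,0,0.23],[0,0,0,0,0,0,0.23]])

```text
clock: 10.2
ee_pos: [0.5425, -0.0141, 0.2213]
orientation: [2.32, 2.1, 0.006]
force: [0.4, -0.2, 0.3]
gripper_width: 0.073
```

```bash
python3 c.py l
```

```text
t 10.2 chute [ 45.9 -55.2 221.3] world [542.5 -14.1 221.3] F [ 0.43 -0.16  0.3 ] T [-0.07  0.03 -0.04] w 0.073 q [-0.15  0.36  1.76 -0.01  1.01 -0.04]
turn [0.012 0.005 0.007]
shift [ 57.9  -4.4 124.4]
top bar slope [  0.14521833 111.27691972]
top blade 71 [62.38959326 75.96590182 97.91164513]
top rack top y [ 13.45838082 487.86108667]
wrist bar slope [2.91572611e-02 1.13258805e+02]
wrist blade 403 [64.08817015 81.6530419  98.27311257]
wrist rack top y [ 13.07155832 101.43488924]
```

View pics/wristl.png

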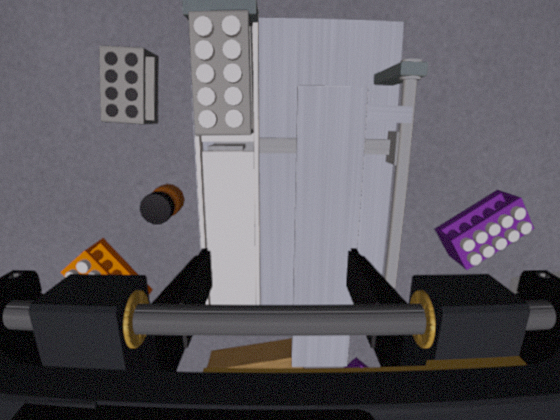

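Three checks agree: the gate is shut (blade top about z 98 at (228,146)), the rack spans y 13 to 101.4 against the stop, and the tool reads no force. I'm handing the job in.

```bash
python3 -c "
from bench import *
finish_job()"
```

```text
the job is handed in; nothing more can be done
```

The rack is loaded and the job is handed in, after about 10 s on the robot clock. One fingertip held the press bar down while the other pushed the rack over the gate to the end stop. I then backed the fingers off about 6 mm with the bar still held, and lifted so the gate sprang shut.

**Last checks, after lifting:**
- **Rack:** its top spans chute y about 13 to 101.4 mm, so it is against the stop (face at 102 mm) and clear of the gate blade.
- **Gate:** the blade top is at about z 98 mm (97 mm expected when shut), and the bar is back at about z 113 mm.
- **Robot:** the wrist force is about zero and the gripper is clear at z 221 mm.
- **Bystanders:** the spare rack, jar and orange and purple look-alikes in the wrist view look undisturbed. I did not check the beaker, bottle or mortar again, but the arm worked well away from them.

**Less clean points:**
- **Push force:** it peaked at about 36 N when the rack met the stop, against about 10 N while sliding.
- **Bar rise:** early in the push the bar rose to about 0.167 rad, just under the 0.17 rad that clears the blade. The rack was still about 50 mm short of the gate, and I corrected it before going on. The bar read 0.20–0.23 rad at each later check while the rack was over the gate.
- **Bar slope:** the final top-camera fit (0.145) disagreed with the wrist camera (0.03), probably because the arm blocked its view. The bar height and blade readings both say the gate is shut.

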